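# Serve a garlic bulb with sprung tongs

## Robot

A 6-joint arm with a two-finger parallel gripper is mounted at the origin on a cart in front of the work surface, level with it; the furniture and walls round the work are solid. World frame = base frame: x ahead of the robot, y to its left, z up, the work surface at z = 0. Lengths are in m, angles in degrees, forces in N, time in s.
With the tool pointing down it reaches from about 0.25 to 0.725 m from the base axis. Payload 9.7 kg.
Tool frame: the origin (TCP) lies at the very end of the fingers, on their centre line; the grasp point (between the pads) lies 19 mm behind it; z points along the fingers, y is the line along which they close (so a half turn about z gives the same grasp; the last joint's range is limited). The gripper opens to 85 mm and grips with 20 to 120 N. Pads are 22 mm wide; open, the fingers measure 114 mm over their backs; the gripper's body (76 mm by 85 mm) begins 54 mm behind the grasp point. The pads swing forward as they close: fully open they stand 13 mm farther back than shut.
Start: joints at [66.177, 4.979, 10.078, 95.1, 0, 90], TCP at [0.222, 0.503, 0.231] pointing down, gripper open.
Joint ranges: [-179.16, 179.16], [-48.56, 103.87], [-65.8, 70.77], [-126.05, 130.52], [-82.76, 87.17], [-180, 180]. Speed limits (degrees/s): [127.2, 127.2, 147.25, 180, 180, 180].

## Interface

Orientations are given as [roll, pitch, yaw] about the fixed x, y, z axes, in that order (R = Rz(yaw) Ry(pitch) Rx(roll)).
In Python, from workcell import bot gives the robot as it stands.
- The arm moves only by the tool arm_command, never from a script. Its argument "series" is a list of rows, each a list of 4 numbers: the shift along the tool's x, y, z in m, then the turn about the tool's z in rad. A call has exactly 5 rows; each row is the pose to reach, as a shift and turn from the pose commanded when the call began, along the tool's axes at that moment; what a row does not reach only later rows make up. A row lasts 1/10 s, in which the tool goes at most 50 mm and 8.59 degrees, less where a joint would pass 70% of its speed; a pose out of reach is approached as far as the arm can. A call with a gripper value outside its range is refused whole. "hand" is the finger opening in m, from 0 to 0.0854, set as the call begins (left out, the last holds). The fingers move at their own pace and stop on an object; "grip_force" is the grip in N (left out, the last holds). Time passes only in rows, so rows that repeat a pose let the fingers close, or fill a call up. It gives the time, the measured TCP pose, the force, the opening and the grip force at its end, in the units of the state.
- bot.get_obs(): the state, without advancing time (a new reading comes with each control period).
- bot.camera(name): name is "scene" or "top"; returns a dict with "color" (480x640x3 uint8, blue, green, red), "camera_matrix" (3x3 intrinsics, pixels), "dist_coeffs" ([k1, k2, p1, p2, k3] as OpenCV has them; the pictures are not rectified), "xyz" and "orientation" of the camera in the world. Camera axes: x right, y up, looking along -z (the intrinsics and any distortion apply to the point x, -y, -z); pixel columns grow to the right and rows downward; lengths in m; the calibration is good to about 2 mm. A picture is of the moment at which its call begins. There is no depth.
- bot.job_done(): hands the job in; it is judged then, once.
Trained networks look in the newest picture that a camera, given by its name, has taken for a name from the list of things; names that differ only in an ending like _2 or _b are one class to them, and where a whole thing is asked for, a point or a joint stands for the part that bears it (a point fixed in the world has none). Each returns a list of dicts, best first, with "confidence" (0 to 1); they miss things now and then, are a little off and sometimes report something else, mostly with a low value. They report only what shows in the picture. A call takes as long as a camera call. They do not tell look-alikes from the thing itself.
- bot.find_in(camera, target): "location" ([column, row] in pixels, amid what is visible of it).
- bot.mark_of(camera, target): "location" ([column, row] in pixels: a listed point, or the origin of a listed thing).
The state is a dict: "time": time; "q": joint angles; "qd": joint speeds; "joint_efforts": joint torques, N m; "ee_pos": TCP position; "tcp_rot": TCP orientation; "wrist_force": force on the tool from outside, world axes, zero at the start; "torque": the same for the moment, N m; "opening": finger opening in m; "grasp_force": force on a finger pad.
Only numpy, scipy, OpenCV 4.12 (cv2) and the standard library are available. Lean on these libraries where they do the work, as an engineer would, in place of code of your own. Each camera call takes 0.05 s, during which the arm holds its last target. There are 200 camera calls.

## Task

Hold the sprung steel tongs by their arms, squeeze them on the smaller of the two garlic bulbs, carry it over in the tongs and set it down in the white dish without dropping it and without the gripper touching the bulb. Then lay the tongs flat on the table again, clear of the dish and the bulbs. Leave the larger bulb, the jars and the dish where they stand.

Things in the scene. Friction and masses are not known exactly. Their poses are not given: they have to be found in the camera images.
- tongs: Sprung steel tongs lying on edge: two upright strip arms, joined by a bow at the rear end, 30 mm high, 90 g. Origin on their underside, midway between the arms; x axis to the jaws, y to the left arm, z up. They reach from 122 mm behind the origin to 110 mm ahead. Both arms swing equally about pivots 110 mm behind the origin, 10 mm either side.
- tongs_grip (a point): Where to hold the tongs from above: 15 mm above their origin, same axes. Here each arm has a flat upright finger plate, 42 mm long, 30 mm high; unsqueezed they measure 60 mm over their outer faces. Squeezed to about 53 mm the tongs can be lifted with the jaws still open; squeezed on to about 39 mm the jaws close on the small bulb.
- tongs_jaws (a point): Middle between the two jaws, 90 mm ahead of the grip point and 15 mm above the tongs' underside; same axes. Each jaw: an upright, slightly hollowed (V-bent) steel paddle, 40 mm long and 30 mm high. Unsqueezed, the gap between them is about 88 mm (75 mm at the paddles' ends); it shrinks by 1.8 mm for each mm the width over the finger plates is reduced.
- tongs_left (a joint): Squeeze of the tongs: angle of each arm from its open rest, 0 = open, up to 0.2 rad = jaws shut; springs push the arms open: each finger plate takes about 8 N to start moving inward and about 0.25 N more per mm.
- small_bulb_center (a point): Centre of the smaller garlic bulb, half-way up: about 48 mm wide and 51 mm high with its stem upward, widest about 20 mm above its foot; 24 g. Stands on the table.
- large_bulb_center (a point): Centre of the larger garlic bulb, half-way up: about 60 mm wide and 58 mm high. To be left alone.
- dish_floor (a point): Centre of the inner floor of the round white side dish, 5 mm above the table. The dish is 128 mm across its rim, 22 mm high, wall 4 mm, flat inner floor about 80 mm across; 0.35 kg, loose.
- chilli_jar: Jar 59 mm wide and 86 mm high with red cap, origin at the centre of its underside. To be left alone.
- spice_jar: Spice jar 46 mm wide and 106 mm high, origin at the centre of its underside. To be left alone.
Not all that is in view belongs to the job. Leave any orange or turquoise look-alike of the part that bears small_bulb_center alone.

How it is judged:
By the outcome, as a careful person would: the job done as asked, in the order asked, and still so for the second after the job is handed in, with the robot touching nothing.
It also fails if it takes over 54 s, if anything falls off the work surface, if the arm or the gripper's body presses on something with over 40 N, if the wrist force passes 120 N, or if a joint passes its speed limit or range.

## Working session

There is one attempt and no reset: what is moved stays moved. The work goes in short steps, Python scripts to look and compute and a tool call to move; the robot and the scene stay as the last step left them, time stands still between calls to the robot, and variables do not carry over. Pictures are saved under pics/ and viewed, at most 10 in all, crops included, and the job is handed in when it is done.

Besides the shell and the picture viewer there is one more tool, called after "Request:" as name(argument=value, ...), one argument or row to a line, values as JSON. arm_command: Moves the arm, as the interface text tells. Its arguments: {"type":"object","properties":{"series":{"type":"array"},"hand":{"type":"number"},"grip_force":{"type":"number"}},"required":["series"]}

```bash
mkdir -p pics; ls
cat > h.py <<'E'
import numpy as np, cv2
from scipy.spatial.transform import Rotation as R
from workcell import bot
def ray(c,px):
    K=np.array(c["camera_matrix"]);d=np.array(c["dist_coeffs"])
    u=cv2.undistortPoints(np.array([[px]],float),K,d)[0,0]
    o=np.array(c["orientation"],float)
    M=o if o.shape==(3,3) else (R.from_quat(o).as_matrix() if o.size==4 else R.from_euler('xyz',o,degrees=True).as_matrix())
    return np.array(c["xyz"]),M@np.array([u[0],-u[1],-1])
def at_z(c,px,z):
    p,v=ray(c,px);return p+v*(z-p[2])/v[2]
def tri(c1,p1,c2,p2):
    a,u=ray(c1,p1);b,v=ray(c2,p2)
    s=np.linalg.lstsq(np.c_[u,-v],b-a,rcond=None)[0]
    x,y=a+u*s[0],b+v*s[1];return (x+y)/2,np.linalg.norm(x-y)
E
python3 - <<'E'
from h import *
np.set_printoptions(precision=4,suppress=True)
cs={n:bot.camera(n) for n in("scene","top")}
for n,c in cs.items():
    cv2.imwrite(f"pics/{n}0.png",c["color"]);print(n,c["xyz"],c["orientation"],c["dist_coeffs"])
Z=dict(tongs=0,tongs_grip=.015,tongs_jaws=.015,small_bulb_center=.0255,large_bulb_center=.029,dish_floor=.005,chilli_jar=0,spice_jar=0)
for t,z in Z.items():
    for n,c in cs.items():
        for r in bot.mark_of(n,t)[:3]: print(t,n,np.round(r["location"],1),round(r["confidence"],2),at_z(c,r["location"],z)[:2])
E
```

```text
pics
scene [ 0.1086 -0.6151  0.5574] [ 59.5962   0.4441 -33.867 ] [-0.0783  0.      0.      0.      0.    ]
top [0.4207 0.0997 1.3643] [  7.3576  -1.3295 -89.0827] [-0.1843  0.      0.      0.      0.    ]
tongs scene [269.5 284.8] 0.57 [0.4355 0.0558]
tongs top [323.  293.8] 0.65 [0.4394 0.0588]
tongs_grip scene [270.9 275.5] 0.95 [0.4436 0.0628]
tongs_grip scene [319.3 235.3] 0.39 [0.6071 0.136 ]
tongs_grip top [324.6 294.4] 0.8 [0.4378 0.0555]
small_bulb_center scene [415.2 270.8] 0.73 [ 0.6766 -0.0964]
small_bulb_center scene [323.2 235.1] 0.71 [0.605  0.1173]
small_bulb_center scene [390.1 312.5] 0.69 [ 0.5541 -0.1624]
small_bulb_center top [384.4 193.3] 0.72 [ 0.6817 -0.0847]
small_bulb_center top [377.6 236.5] 0.71 [ 0.5767 -0.0684]
small_bulb_center top [420.  248.5] 0.6 [ 0.5497 -0.1705]
large_bulb_center scene [321.8 232.2] 0.63 [0.6061 0.1244]
large_bulb_center top [300.  227.1] 0.92 [0.5953 0.1165]
dish_floor scene [269.6 216.9] 0.65 [0.5648 0.2913]
dish_floor top [227.5 235. ] 0.74 [0.5759 0.2913]
chilli_jar scene [388.5 243.2] 0.86 [0.7292 0.0403]
chilli_jar top [335.2 178.3] 0.94 [0.7214 0.0331]
spice_jar scene [435.3 306.1] 0.79 [ 0.6558 -0.1748]
spice_jar top [419.7 208. ] 0.67 [ 0.652  -0.1756]
spice_jar top [298.9 228.6] 0.54 [0.5954 0.1195]
```

View pics/scene0.png

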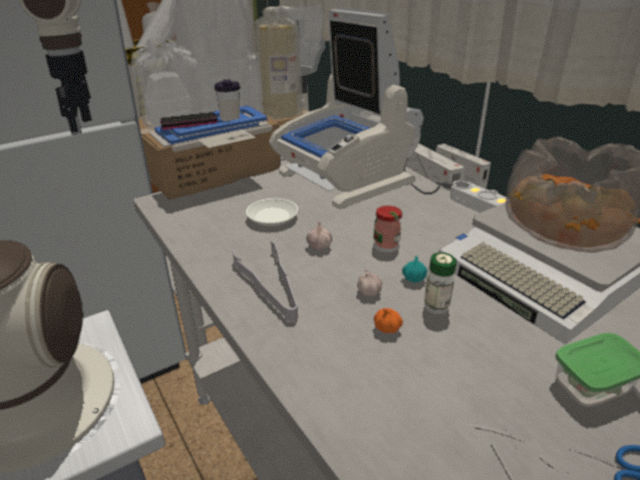

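View pics/top0.png

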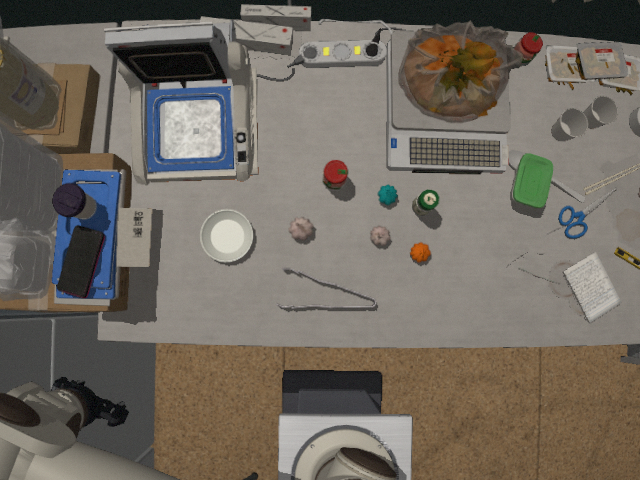

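The small bulb is the pale one at scene (370,287) and top (380,236). The orange and turquoise ones are decoys. The tongs' bow is at top (375,303) and their jaws are near (284,289), facing the dish at (227,235). I'll zoom in to get the heading.

Run:
```python
from h import *
np.set_printoptions(precision=4,suppress=True)
im=cv2.imread("pics/top0.png")[255:320,270:390]
cv2.imwrite("pics/crop.png",cv2.resize(im,None,fx=6,fy=6,interpolation=cv2.INTER_CUBIC))
c=bot.camera("top")
for n,p in dict(bow=(376,303),jr=(281,307),jl=(286,271)).items(): print(n,at_z(c,p,.03))
cs=bot.camera("scene")
print(tri(c,(380,236),cs,(370,287)), at_z(c,(380,237),.0255),at_z(cs,(370,288),.0255))
print([ (round(r["confidence"],2),np.round(r["location"])) for n in("scene","top") for r in bot.find_in(n,"small_bulb_center")])
o=bot.get_obs();print(o)
```

```text
bow [ 0.4192 -0.0649  0.03  ]
jr [0.4065 0.1572 0.03  ]
jl [0.4908 0.1473 0.03  ]
(array([ 0.5798, -0.0758,  0.015 ]), np.float64(0.0012078388710564918)) [ 0.5756 -0.0741  0.0255] [ 0.5693 -0.0888  0.0255]
[(0.95, array([414., 269.])), (0.88, array([389., 317.])), (0.59, array([367., 282.])), (0.59, array([441., 283.])), (0.74, array([377., 238.])), (0.73, array([385., 192.]))]
{'time': 1.1, 'q': array([66.1785,  4.9794, 10.0795, 95.1014,  0.0003, 90.0011]), 'qd': array([ 0.0394, -0.0509,  0.0192,  0.1117,  0.0146, -0.0821]), 'joint_efforts': array([ -0.0001, -52.0104,  46.4869,   0.0015,   0.    ,  -0.    ]), 'ee_pos': array([0.2221, 0.5031, 0.2313]), 'tcp_rot': array([-179.9987,   -0.0003,  156.1774]), 'wrist_force': array([-0.8118,  0.4388, -1.0453]), 'torque': array([ 0.0144, -0.0328, -0.0376]), 'grasp_force': 0.0, 'opening': 0.08553009742566413}
```

View pics/crop.png

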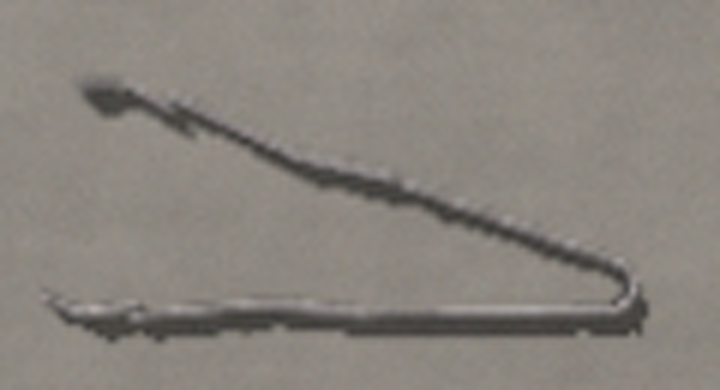

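Request:
arm_command(
  series=[
    [-0.04,-0.03,0.01,0.15],
    [-0.08,-0.065,0.02,0.3],
    [-0.115,-0.1,0.03,0.45],
    [-0.155,-0.13,0.04,0.6],
    [-0.19,-0.16,0.05,0.75],
  ],
  hand=0.076,
  grip_force=40,
)

```text
time: 1.6
ee_pos: [0.3303, 0.2816, 0.1819]
tcp_rot: [179.9, -0.0, 112.9]
wrist_force: [1.5, 0.6, -0.2]
opening: 0.0759
grasp_force: 0.0
```

```bash
cat >> h.py <<'E'
def go(x,y,z,yaw):
    o=bot.get_obs();p=o["ee_pos"];M=R.from_euler('xyz',o["tcp_rot"],degrees=True).as_matrix()
    d=M.T@(np.array([x,y,z])-p);t=-((yaw-o["tcp_rot"][2]+180)%360-180)
    print("t",round(o["time"],2),"pos",np.round(p,4),"rot",np.round(o["tcp_rot"],1),"q1,6",np.round(o["q"][[0,5]]),"F",np.round(o["wrist_force"],1),"open",round(o["opening"],4),"gf",round(o["grasp_force"],1))
    print("row",np.round(d,4),round(np.radians(t),3))
E
python3 -c "
from h import *
go(.437,.056,.08,82)"
```

```text
t 1.6 pos [0.3303 0.2816 0.1819] rot [179.9  -0.  112.9] q1,6 [ 40. 108.] F [ 1.5  0.6 -0.2] open 0.0759 gf 0.0
row [-0.2494  0.0105  0.1019] 0.539
```

Request:
arm_command(
  series=[
    [-0.045,0.002,0.018,0.11],
    [-0.09,0.004,0.036,0.22],
    [-0.135,0.006,0.054,0.33],
    [-0.18,0.008,0.072,0.44],
    [-0.225,0.01,0.09,0.539],
  ],
)

```text
time: 2.1
ee_pos: [0.4281, 0.0786, 0.0917]
tcp_rot: [179.9, -0.0, 82.1]
wrist_force: [1.5, 0.1, 0.3]
opening: 0.076
grasp_force: 0.0
```

Run:
```python
from h import *
go(.437,.056,.05,82)
for n in("scene","top"):
    c=bot.camera(n)
    r,v=cv2.Rodrigues(np.eye(3)),0
    im=c["color"].copy()
    o=bot.get_obs();M=R.from_euler('xyz',np.array(c["orientation"]),degrees=True).as_matrix()
    T=R.from_euler('xyz',o["tcp_rot"],degrees=True).as_matrix()
    P=[o["ee_pos"]+T@np.array(d) for d in([0,0,0],[0,.038,0],[0,-.038,0])]
    Q=np.array([(M.T@(p-np.array(c["xyz"])))*[1,-1,-1] for p in P])
    px=cv2.projectPoints(Q,np.zeros(3),np.zeros(3),np.array(c["camera_matrix"]),np.array(c["dist_coeffs"]))[0][:,0]
    u=px[0].astype(int)
    im=cv2.resize(im[u[1]-60:u[1]+60,u[0]-80:u[0]+80],None,fx=5,fy=5,interpolation=cv2.INTER_CUBIC)
    for q in px: cv2.circle(im,tuple(((q-u+[80,60])*5).astype(int).tolist()),4,(0,255,0),-1)
    cv2.imwrite(f"pics/{n}1.png",im)
```

```text
t 2.1 pos [0.4281 0.0786 0.0917] rot [179.9  -0.   82.1] q1,6 [ 10. 108.] F [1.5 0.1 0.3] open 0.076 gf 0.0
row [-0.0212  0.0119  0.0417] 0.001
```

View pics/scene1.png

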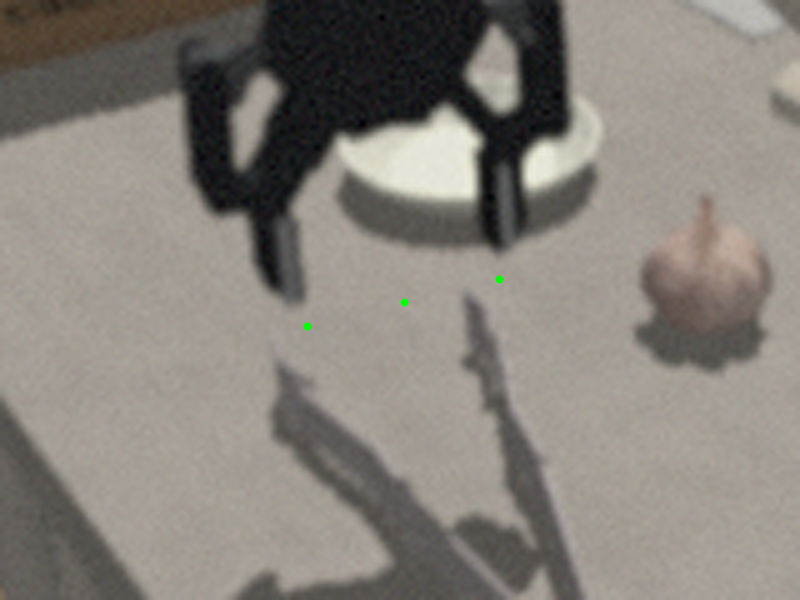

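The finger tips sit about 10 mm above the projected TCP, as expected at this opening. The tongs lie straight below, with the dish and large bulb clear. I'll descend now.

Request:
arm_command(
  series=[
    [-0.021,0.012,0.02,0],
    [-0.021,0.012,0.04,0],
    [-0.021,0.012,0.065,0],
    [-0.021,0.012,0.085,0],
    [-0.021,0.012,0.0915,0],
  ],
)

```text
time: 2.7
ee_pos: [0.4355, 0.0582, -0.0011]
tcp_rot: [-179.9, 0.0, 82.4]
wrist_force: [-0.7, 0.5, 0.5]
opening: 0.076
grasp_force: 0.0
```

Request:
arm_command(
  series=[
    [0,0,0,0],
    [0,0,0,0],
    [0,0,0,0],
    [0,0,0,0],
    [0,0,0,0],
  ],
  hand=0.053,
)

```text
time: 3.2
ee_pos: [0.4378, 0.0585, 0.0024]
tcp_rot: [179.9, -0.1, 82.3]
wrist_force: [-0.2, 1.1, 7.5]
opening: 0.0529
grasp_force: 8.6
```

Run:
```python
from h import *
go(.437,.056,.08,82)
c=bot.camera("top")
cv2.imwrite("pics/t2.png",cv2.resize(c["color"][225:325,250:410],None,fx=5,fy=5,interpolation=cv2.INTER_CUBIC))
```

```text
t 3.2 pos [0.4378 0.0585 0.0024] rot [ 1.799e+02 -1.000e-01  8.230e+01] q1,6 [  8. 105.] F [-0.2  1.1  7.5] open 0.0529 gf 8.6
row [-0.0025 -0.0003 -0.0776] 0.006
```

View pics/t2.png

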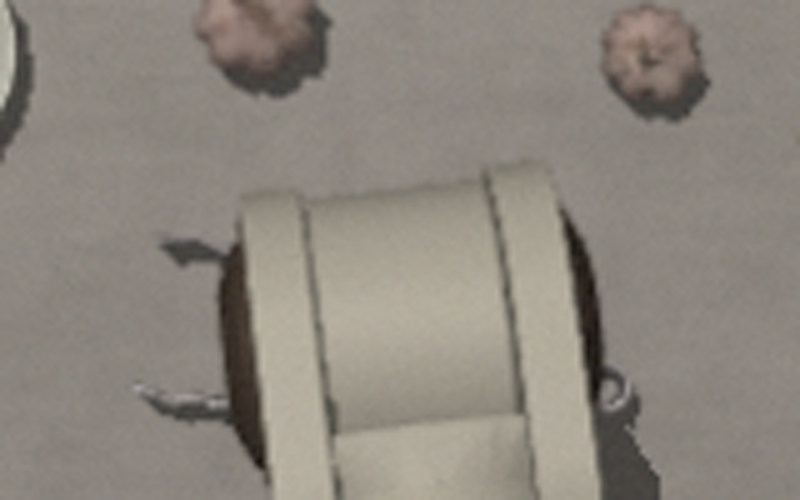

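Squeezed to 53 mm. The jaws are at crop (165,240) and (150,395), still open, and the bow is at (620,390). Next I lift and turn.

Request:
arm_command(
  series=[
    [0,0,-0.01,0],
    [0,0,-0.03,0],
    [0,0,-0.06,0],
    [0,0,-0.09,0],
    [0,0,-0.1,0],
  ],
)

```text
time: 3.75
ee_pos: [0.438, 0.0582, 0.1043]
tcp_rot: [179.7, -0.1, 82.3]
wrist_force: [0.5, -0.6, -0.4]
opening: 0.0533
grasp_force: 8.1
```

Run:
```python
from h import *
go(.487,-.076,.10,2)
```

```text
t 3.75 pos [0.438  0.0582 0.1043] rot [ 1.797e+02 -1.000e-01  8.230e+01] q1,6 [  8. 105.] F [ 0.5 -0.6 -0.4] open 0.0533 gf 8.1
row [-0.1264  0.0664  0.0045] 1.402
```

Request:
arm_command(
  series=[
    [-0.013,0.007,0,0.14],
    [-0.026,0.014,0,0.28],
    [-0.039,0.021,0,0.42],
    [-0.052,0.028,0,0.56],
    [-0.065,0.034,0,0.7],
  ],
)

```text
time: 4.25
ee_pos: [0.4617, -0.0116, 0.1003]
tcp_rot: [-180.0, 0.0, 41.9]
wrist_force: [-1.0, -0.0, -1.2]
opening: 0.0533
grasp_force: 8.1
```

Run:
```python
from h import *
go(.487,-.076,.10,2)
```

```text
t 4.25 pos [ 0.4617 -0.0116  0.1003] rot [-180.     0.    41.9] q1,6 [ -1. 137.] F [-1.  -0.  -1.2] open 0.0533 gf 8.1
row [-0.0242  0.0648  0.0003] 0.696
```

Request:
arm_command(
  series=[
    [-0.005,0.015,0,0.14],
    [-0.01,0.03,0,0.28],
    [-0.015,0.045,0,0.42],
    [-0.02,0.06,0,0.56],
    [-0.024,0.065,0,0.696],
  ],
)

```text
time: 4.75
ee_pos: [0.4879, -0.0763, 0.1002]
tcp_rot: [180.0, 0.0, 2.0]
wrist_force: [-0.3, 0.4, -1.0]
opening: 0.053
grasp_force: 8.1
```

Request:
arm_command(
  series=[
    [0,0,0,0],
    [0,0,0,0],
    [0,0,0,0],
    [0,0,0,0],
    [0,0,0,0],
  ],
)

```text
time: 5.25
ee_pos: [0.4876, -0.0749, 0.1006]
tcp_rot: [180.0, -0.0, 2.4]
wrist_force: [-0.4, 0.3, -0.3]
opening: 0.053
grasp_force: 8.1
```

Run:
```python
from h import *
np.set_printoptions(precision=4,suppress=True)
go(.487,-.076,.10,2)
cs={n:bot.camera(n) for n in("scene","top")}
P={n:[r for r in bot.mark_of(n,"tongs_jaws")[:2]] for n in cs}
for n in cs:
  for r in P[n]: print(n,np.round(r["location"],1),round(r["confidence"],2))
if P["scene"] and P["top"]: print(tri(cs["scene"],P["scene"][0]["location"],cs["top"],P["top"][0]["location"]))
a=cs["top"]["color"][190:270,330:430];b=cs["scene"]["color"][210:330,290:440]
cv2.imwrite("pics/j3.png",np.hstack([cv2.resize(a,(400,320),interpolation=2),cv2.resize(b,(400,320),interpolation=2)]))
```

```text
t 5.25 pos [ 0.4876 -0.0749  0.1006] rot [180.   -0.    2.4] q1,6 [ -9. 169.] F [-0.4  0.3 -0.3] open 0.053 gf 8.1
row [-0.0006  0.001   0.0006] 0.007
scene [372.1 243.3] 0.65
```

View pics/j3.png

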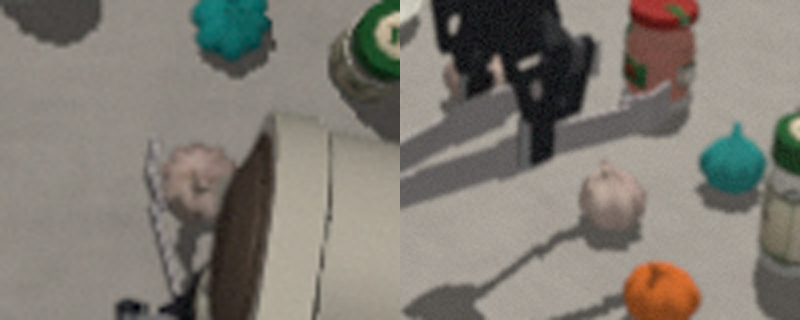

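Run:
```python
from h import *
np.set_printoptions(precision=4,suppress=True)
cs=bot.camera("scene");c=bot.camera("top")
for z in(.115,.13): print(z,"leftTip top",at_z(c,(367.5,225),z),"rightTip scene",at_z(cs,(391,242),z),"jawmid",at_z(cs,(372.1,243.3),z))
g=c["color"]
# bulb centre by colour in top & scene: contour
print("bulb", at_z(c,(330+200/4,190+185/4),.025), at_z(cs,(290+212*.375,210+200*.375),.025), "foot", at_z(cs,(290+212*.375,210+228*.375),.004))
a=cs["color"][215:275,290:410]
cv2.imwrite("pics/s4.png",cv2.resize(a,None,fx=6,fy=6,interpolation=2))
```

```text
0.115 leftTip top [ 0.5916 -0.0345  0.115 ] rightTip scene [ 0.6075 -0.0944  0.115 ] jawmid [ 0.577  -0.0786  0.115 ]
0.13 leftTip top [ 0.5896 -0.0328  0.13  ] rightTip scene [ 0.5906 -0.112   0.13  ] jawmid [ 0.5611 -0.0968  0.13  ]
bulb [ 0.5775 -0.0742  0.025 ] [ 0.5748 -0.0807  0.025 ] foot [ 0.5726 -0.085   0.004 ]
```

View pics/s4.png

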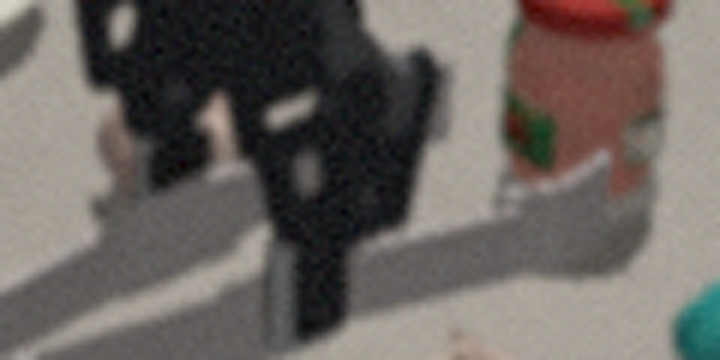

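The jaws are level at crop (608,152), open, and well above the bulb. I'll nudge 3 mm forward and 4 mm to −y, then descend.

Request:
arm_command(
  series=[
    [0.003,0.004,0.02,0],
    [0.003,0.004,0.04,0],
    [0.003,0.004,0.06,0],
    [0.003,0.004,0.075,0],
    [0.003,0.004,0.08,0],
  ],
)

```text
time: 6.05
ee_pos: [0.4899, -0.079, 0.0189]
tcp_rot: [-180.0, 0.1, 2.3]
wrist_force: [0.1, 0.3, -0.3]
opening: 0.0534
grasp_force: 8.1
```

Run:
```python
from h import *
go(.4905,-.0785,.02,2)
cs={n:bot.camera(n) for n in("scene","top")}
a=cs["top"]["color"][200:260,340:415];b=cs["scene"]["color"][240:310,320:407]
cv2.imwrite("pics/j5.png",np.hstack([cv2.resize(a,(400,320),interpolation=2),cv2.resize(b,(400,322),interpolation=2)[:320]]))
```

```text
t 6.05 pos [ 0.4899 -0.079   0.0189] rot [-1.8e+02  1.0e-01  2.3e+00] q1,6 [ -9. 169.] F [ 0.1  0.3 -0.3] open 0.0534 gf 8.1
row [ 0.0006 -0.0005 -0.0011] 0.006
```

View pics/j5.png

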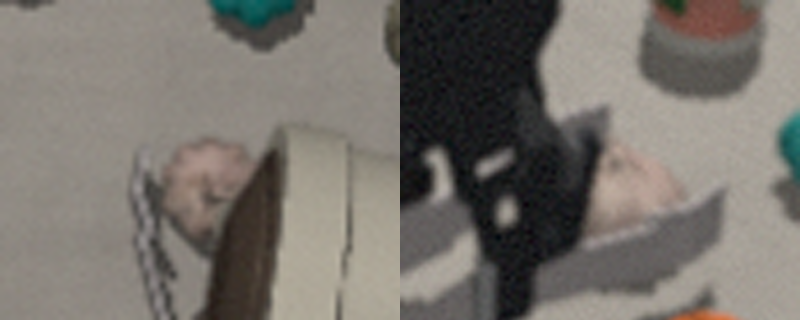

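The bulb sits between the open jaws, at crop (208,190) with the left jaw at (140,155). I'll raise 3 mm, since the pads swing forward as they close, and then squeeze.

Request:
arm_command(
  series=[
    [0,0,-0.003,0],
    [0,0,-0.003,0],
    [0,0,-0.003,0],
    [0,0,-0.003,0],
    [0,0,-0.003,0],
  ],
  hand=0.044,
  grip_force=28,
)

```text
time: 6.65
ee_pos: [0.4908, -0.0791, 0.0237]
tcp_rot: [180.0, -0.0, 2.3]
wrist_force: [-0.9, -0.1, -1.1]
opening: 0.0443
grasp_force: 10.3
```

Request:
arm_command(
  series=[
    [0,0,0,0],
    [0,0,0,0],
    [0,0,0,0],
    [0,0,0,0],
    [0,0,0,0],
  ],
  hand=0.034,
)

```text
time: 7.15
ee_pos: [0.4908, -0.0791, 0.0236]
tcp_rot: [-180.0, -0.0, 2.3]
wrist_force: [0.3, 0.3, 0.1]
opening: 0.0384
grasp_force: 28.1
```

Run:
```python
from h import *
go(.4905,-.0785,.02,2)
```

```text
t 7.15 pos [ 0.4908 -0.0791  0.0236] rot [-180.    -0.     2.3] q1,6 [ -9. 169.] F [0.3 0.3 0.1] open 0.0384 gf 28.1
row [-0.0003 -0.0006  0.0036] 0.006
```

Request:
arm_command(
  series=[
    [0,0,-0.01,0],
    [0,0,-0.03,0],
    [0,0,-0.05,0],
    [0,0,-0.075,0],
    [0,0,-0.09,0],
  ],
)

```text
time: 7.65
ee_pos: [0.4913, -0.0792, 0.116]
tcp_rot: [180.0, -0.1, 2.3]
wrist_force: [0.4, -0.3, -1.5]
opening: 0.0387
grasp_force: 28.3
```

Run:
```python
from h import *
go(.497,.252,.115,27)
cs={n:bot.camera(n) for n in("scene","top")}
a=cs["top"]["color"][190:260,340:427];b=cs["scene"]["color"][210:290,310:410]
cv2.imwrite("pics/j6.png",np.hstack([cv2.resize(a,(400,322),interpolation=2)[:320],cv2.resize(b,(400,320),interpolation=2)]))
```

```text
t 7.65 pos [ 0.4913 -0.0792  0.116 ] rot [ 1.8e+02 -1.0e-01  2.3e+00] q1,6 [ -9. 169.] F [ 0.4 -0.3 -1.5] open 0.0387 gf 28.3
row [ 0.0192 -0.3307  0.0009] -0.43
```

View pics/j6.png

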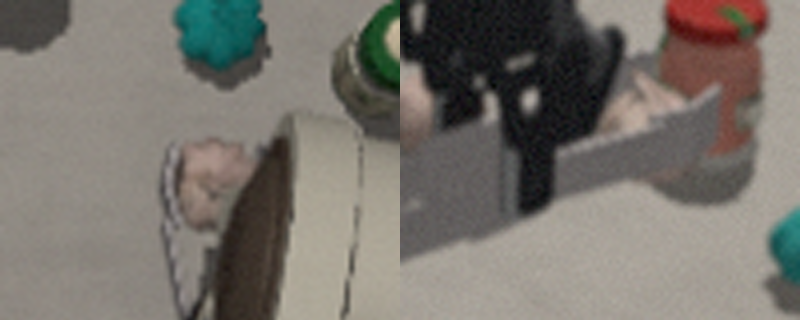

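The bulb is held in the jaws, at left crop (210,180), and is off the table. Next I refine the dish centre.

Run:
```python
from h import *
np.set_printoptions(precision=4,suppress=True)
for n,(u,v) in dict(top=(227,236),scene=(272,213)).items():
    c=bot.camera(n);im=c["color"].astype(int)
    m=(im.min(2)>165).astype(np.uint8)
    k,l,s,ce=cv2.connectedComponentsWithStats(m)
    i=l[v,u];ys,xs=np.where(l==i);print(n,i,s[i])
    h=cv2.convexHull(np.c_[xs,ys].astype(np.float32))[:,0]
    W=np.array([at_z(c,p,.022)[:2] for p in h]).astype(np.float32)
    print(cv2.minEnclosingCircle(W))
    print("mark tri")
a,b=[bot.mark_of(n,"dish_floor")[0]["location"] for n in("scene","top")]
print(tri(bot.camera("scene"),a,bot.camera("top"),b))
```

```text
top 24 [ 211  219   41   41 1161]
((0.5657796263694763, 0.2818937599658966), 0.050314683467149734)
mark tri
scene 21 [ 245  198   54   25 1007]
((0.5730999112129211, 0.29430678486824036), 0.0656542032957077)
mark tri
(array([0.5697, 0.2953, 0.0045]), np.float64(0.005024327219840351))
```

Request:
arm_command(
  series=[
    [0.004,-0.04,0,0],
    [0.008,-0.08,0,-0.1],
    [0.012,-0.12,0,-0.2],
    [0.015,-0.165,0,-0.3],
    [0.018,-0.21,0,-0.4],
  ],
)

```text
time: 8.55
ee_pos: [0.4997, 0.133, 0.1129]
tcp_rot: [-180.0, 0.0, 25.5]
wrist_force: [0.2, -0.6, -1.3]
opening: 0.0389
grasp_force: 28.4
```

Run:
```python
from h import *
go(.497,.252,.115,27)
```

```text
t 8.55 pos [0.4997 0.133  0.1129] rot [-180.     0.    25.5] q1,6 [ 15. 169.] F [ 0.2 -0.6 -1.3] open 0.0389 gf 28.4
row [ 0.0487 -0.1086 -0.0021] -0.027
```

Request:
arm_command(
  series=[
    [0.012,-0.028,0,-0.01],
    [0.024,-0.056,0,-0.02],
    [0.036,-0.084,0,-0.03],
    [0.047,-0.111,0,-0.03],
    [0.047,-0.111,0,-0.03],
  ],
)

```text
time: 9.05
ee_pos: [0.4946, 0.2546, 0.1124]
tcp_rot: [-180.0, 0.1, 27.3]
wrist_force: [0.1, -0.2, -1.4]
opening: 0.0385
grasp_force: 28.5
```

Run:
```python
from h import *
go(.4945,.2535,.035,27)
cs={n:bot.camera(n) for n in("scene","top")}
a=cs["top"]["color"][195:275,180:280];b=cs["scene"]["color"][160:240,220:320]
cv2.imwrite("pics/j7.png",np.hstack([cv2.resize(a,(400,320),interpolation=2),cv2.resize(b,(400,320),interpolation=2)]))
```

```text
t 9.05 pos [0.4946 0.2546 0.1124] rot [-1.80e+02  1.00e-01  2.73e+01] q1,6 [ 27. 180.] F [ 0.1 -0.2 -1.4] open 0.0385 gf 28.5
row [-0.0005  0.0009  0.0774] 0.005
```

View pics/j7.png

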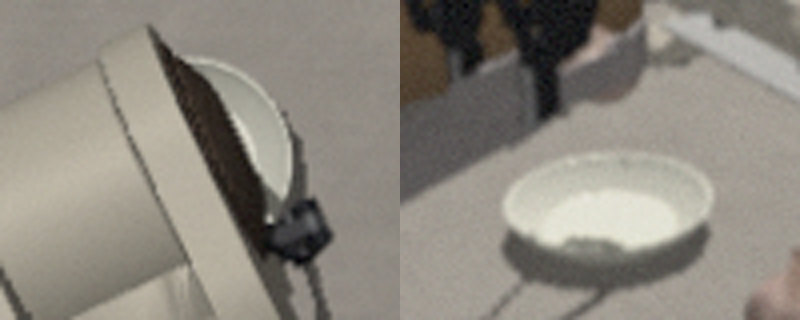

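The wrist joint is near its limit at this heading, so I'll swing to about 40° around the dish centre while going partway down. The bulb is still held, at right crop (610,60) above the dish.

Request:
arm_command(
  series=[
    [0,0.005,0,-0.06],
    [0,0.01,0,-0.12],
    [0.001,0.015,0.01,-0.18],
    [0.001,0.0205,0.03,-0.222],
    [0.001,0.0205,0.05,-0.222],
  ],
)

```text
time: 9.65
ee_pos: [0.506, 0.2325, 0.063]
tcp_rot: [180.0, -0.0, 39.6]
wrist_force: [0.4, 0.7, -2.2]
opening: 0.0387
grasp_force: 28.5
```

Run:
```python
from h import *
go(.505,.237,.035,40)
cs={n:bot.camera(n) for n in("scene","top")}
a=cs["top"]["color"][195:275,180:280];b=cs["scene"]["color"][160:240,220:320]
cv2.imwrite("pics/j8.png",np.hstack([cv2.resize(a,(400,320),interpolation=2),cv2.resize(b,(400,320),interpolation=2)]))
```

```text
t 9.65 pos [0.506  0.2325 0.063 ] rot [180.   -0.   39.6] q1,6 [ 25. 165.] F [ 0.4  0.7 -2.2] open 0.0387 gf 28.5
row [ 0.0021 -0.0041  0.028 ] -0.007
```

View pics/j8.png

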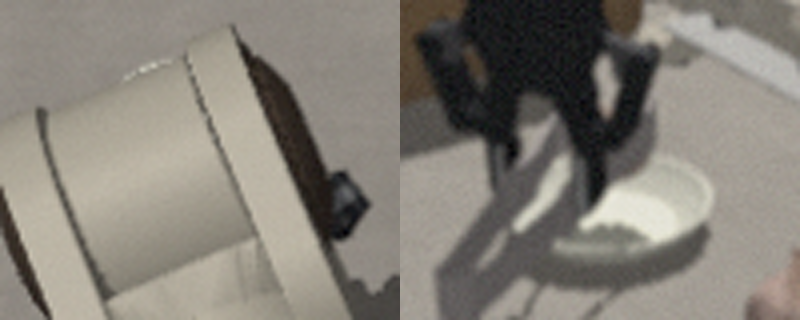

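Request:
arm_command(
  series=[
    [0.002,-0.004,0.01,0],
    [0.002,-0.004,0.02,0],
    [0.002,-0.004,0.027,0],
    [0.002,-0.004,0.031,0],
    [0.002,-0.004,0.031,0],
  ],
)

```text
time: 10.25
ee_pos: [0.5042, 0.2383, 0.032]
tcp_rot: [-180.0, 0.0, 39.7]
wrist_force: [-0.8, -0.5, -1.4]
opening: 0.038
grasp_force: 28.5
```

Request:
arm_command(
  series=[
    [0,0,0.001,0],
    [0,0,0.001,0],
    [0,0,0.002,0],
    [0,0,0.003,0],
    [0,0,0.003,0],
  ],
)

```text
time: 10.75
ee_pos: [0.5045, 0.2384, 0.0295]
tcp_rot: [-180.0, 0.0, 39.7]
wrist_force: [-0.1, 0.4, -0.6]
opening: 0.0384
grasp_force: 28.5
```

Run:
```python
from h import *
for i in range(4):
    bot.camera("scene");go(.505,.237,.0286,40)
```

```text
t 10.8 pos [0.5045 0.2384 0.0295] rot [-180.     0.    39.7] q1,6 [ 25. 166.] F [-0.4  0.6 -1.5] open 0.0385 gf 28.5
row [-0.0005  0.0014  0.0009] -0.005
t 10.85 pos [0.5045 0.2384 0.0296] rot [180.    0.   39.7] q1,6 [ 25. 166.] F [ 0.2  0.6 -1.1] open 0.0386 gf 28.5
row [-0.0005  0.0014  0.001 ] -0.005
t 10.9 pos [0.5045 0.2384 0.0296] rot [180.   -0.   39.7] q1,6 [ 25. 166.] F [ 0.9  1.6 -1.3] open 0.0385 gf 28.5
row [-0.0005  0.0014  0.001 ] -0.005
t 10.95 pos [0.5045 0.2384 0.0296] rot [-180.    -0.    39.7] q1,6 [ 25. 166.] F [-0.9 -0.5 -1.5] open 0.0386 gf 28.5
row [-0.0005  0.0014  0.001 ] -0.005
```

Request:
arm_command(
  series=[
    [0,0,0.0005,0],
    [0,0,0.001,0],
    [0,0,0.001,0],
    [0,0,0.0015,0],
    [0,0,0.0015,0],
  ],
)

```text
time: 11.45
ee_pos: [0.5046, 0.2384, 0.0282]
tcp_rot: [180.0, -0.0, 39.7]
wrist_force: [-0.3, -0.8, 1.4]
opening: 0.0388
grasp_force: 28.6
```

Run:
```python
from h import *
f=[]
for i in range(6): bot.camera("scene");f.append(bot.get_obs()["wrist_force"])
print(np.mean(f,0));go(.505,.237,.0286,40)
```

```text
[-0.73322978 -1.03174603  1.26194267]
t 11.75 pos [0.5046 0.2384 0.0281] rot [180.   -0.   39.7] q1,6 [ 25. 166.] F [-0.4 -1.4  0.2] open 0.0387 gf 28.6
row [-0.0006  0.0014 -0.0005] -0.005
```

Request:
arm_command(
  series=[
    [0,0,0,0],
    [0,0,0,0],
    [0,0,0,0],
    [0,0,0,0],
    [0,0,0,0],
  ],
  hand=0.045,
)

```text
time: 12.25
ee_pos: [0.5045, 0.2384, 0.028]
tcp_rot: [-180.0, 0.0, 39.7]
wrist_force: [-0.3, -0.0, -0.4]
opening: 0.0449
grasp_force: 9.9
```

Request:
arm_command(
  series=[
    [0,0,0,0],
    [0,0,0,0],
    [0,0,0,0],
    [0,0,0,0],
    [0,0,-0.002,0],
  ],
  hand=0.054,
)

```text
time: 12.75
ee_pos: [0.5044, 0.2383, 0.0299]
tcp_rot: [-180.0, 0.0, 39.7]
wrist_force: [1.2, -0.6, -0.5]
opening: 0.054
grasp_force: 8.0
```

Request:
arm_command(
  series=[
    [0,0,-0.01,0],
    [0,0,-0.02,0],
    [0,0,-0.035,0],
    [0,0,-0.06,0],
    [0,0,-0.09,0],
  ],
)

```text
time: 13.25
ee_pos: [0.5042, 0.2383, 0.1215]
tcp_rot: [-180.0, 0.0, 39.7]
wrist_force: [1.8, 0.3, -0.6]
opening: 0.0542
grasp_force: 8.0
```

Run:
```python
from h import *
go(.435,.05,.12,80)
for n in("scene","top"):
    c=bot.camera(n)
    print(n,[(round(r["confidence"],2),np.round(r["location"]),np.round(at_z(c,r["location"],.03)[:2],3)) for r in bot.find_in(n,"small_bulb_center")])
```

```text
t 13.25 pos [0.5042 0.2383 0.1215] rot [-180.     0.    39.7] q1,6 [ 25. 166.] F [ 1.8  0.3 -0.6] open 0.0542 gf 8.0
row [-0.1735  0.1007  0.0016] -0.703
scene [(0.84, array([390., 318.]), array([ 0.541, -0.177])), (0.74, array([414., 272.]), array([ 0.667, -0.102])), (0.52, array([270., 207.]), array([0.569, 0.293]))]
top [(0.82, array([420., 249.]), array([ 0.547, -0.168])), (0.72, array([385., 195.]), array([ 0.676, -0.085])), (0.67, array([424., 204.]), array([ 0.658, -0.181]))]
```

Request:
arm_command(
  series=[
    [-0.04,0.02,0,-0.1],
    [-0.075,0.04,0,-0.2],
    [-0.11,0.06,0,-0.34],
    [-0.145,0.08,0,-0.48],
    [-0.173,0.1,0,-0.6],
  ],
)

```text
time: 13.95
ee_pos: [0.4337, 0.0495, 0.1193]
tcp_rot: [-179.9, 0.0, 74.4]
wrist_force: [0.1, -1.2, -0.8]
opening: 0.054
grasp_force: 8.0
```

```bash
python3 -c "
from h import *
go(.435,.05,.01,80)"
```

```text
t 13.95 pos [0.4337 0.0495 0.1193] rot [-179.9    0.    74.4] q1,6 [  7. 112.] F [ 0.1 -1.2 -0.8] open 0.054 gf 8.0
row [0.0009 0.0013 0.1093] -0.098
```

Request:
arm_command(
  series=[
    [0,0,0.03,-0.05],
    [0,0,0.06,-0.098],
    [0,0,0.09,-0.098],
    [0,0,0.105,-0.098],
    [0,0,0.112,-0.098],
  ],
)

```text
time: 14.45
ee_pos: [0.4336, 0.0507, 0.0057]
tcp_rot: [-179.8, 0.1, 79.7]
wrist_force: [0.8, 0.6, -0.6]
opening: 0.054
grasp_force: 8.0
```

Request:
arm_command(
  series=[
    [0,0,0.001,0],
    [0,0,0.001,0],
    [0,0,0.002,0],
    [0,0,0.003,0],
    [0,0,0.003,0],
  ],
)

```text
time: 14.95
ee_pos: [0.4355, 0.051, 0.0054]
tcp_rot: [180.0, -0.0, 79.7]
wrist_force: [-0.6, -0.9, -0.9]
opening: 0.0539
grasp_force: 8.0
```

Run:
```python
from h import *
f=[]
for i in range(4): bot.camera("scene");f.append(bot.get_obs()["wrist_force"])
print(np.mean(f,0));go(.435,.05,.0,80)
```

```text
[-0.27756721 -0.27737788 -1.0044119 ]
t 15.15 pos [0.4353 0.051  0.0052] rot [180.   -0.   79.7] q1,6 [  7. 107.] F [-0.  -0.9 -0.4] open 0.0541 gf 8.0
row [-0.001  -0.0002  0.0052] -0.005
```

Not yet touching. I'll lower another 5 mm slowly.

Request:
arm_command(
  series=[
    [0,0,0.001,0],
    [0,0,0.002,0],
    [0,0,0.002,0],
    [0,0,0.003,0],
    [0,0,0.003,0],
  ],
)

```text
time: 15.65
ee_pos: [0.4354, 0.051, 0.0022]
tcp_rot: [180.0, -0.0, 79.7]
wrist_force: [-0.3, 1.4, 1.3]
opening: 0.0539
grasp_force: 8.1
```

Run:
```python
from h import *
f=[]
for i in range(4): bot.camera("scene");f.append(bot.get_obs()["wrist_force"])
print(np.mean(f,0));go(.435,.05,.0,80)
```

```text
[-0.01395255  0.42403281  1.36332836]
t 15.85 pos [0.4354 0.051  0.0022] rot [180.   -0.   79.7] q1,6 [  7. 107.] F [-0.2  0.1  1.5] open 0.0539 gf 8.0
row [-0.001  -0.0002  0.0022] -0.005
```

Contact with the table. I'll open the gripper and rise.

Request:
arm_command(
  series=[
    [0,0,0,0],
    [0,0,0,0],
    [0,0,0,0],
    [0,0,0,0],
    [0,0,0,0],
  ],
  hand=0.06,
)

```text
time: 16.35
ee_pos: [0.4352, 0.051, 0.002]
tcp_rot: [-180.0, 0.0, 79.7]
wrist_force: [-0.4, -0.0, -1.2]
opening: 0.06
grasp_force: 7.4
```

Request:
arm_command(
  series=[
    [0,0,0,0],
    [0,0,0,0],
    [0,0,0,0],
    [0,0,0,0],
    [0,0,0,0],
  ],
  hand=0.08,
)

```text
time: 16.85
ee_pos: [0.4353, 0.051, 0.0021]
tcp_rot: [180.0, -0.0, 79.7]
wrist_force: [-0.3, 0.5, 0.2]
opening: 0.0797
grasp_force: 0.0
```

Request:
arm_command(
  series=[
    [0,0,-0.01,0],
    [0,0,-0.03,0],
    [0,0,-0.06,0],
    [0,0,-0.1,0],
    [0,0,-0.14,0],
  ],
)

```text
time: 17.35
ee_pos: [0.4349, 0.0509, 0.1441]
tcp_rot: [180.0, -0.0, 79.7]
wrist_force: [0.9, 0.4, 1.0]
opening: 0.0799
grasp_force: 0.0
```

Request:
arm_command(
  series=[
    [-0.04,0,-0.02,0],
    [-0.08,0,-0.04,0],
    [-0.12,0,-0.06,0],
    [-0.16,0,-0.06,0],
    [-0.2,0,-0.06,0],
  ],
)

```text
time: 17.85
ee_pos: [0.3992, -0.1474, 0.2038]
tcp_rot: [179.9, 0.0, 79.7]
wrist_force: [-0.8, -0.8, -0.4]
opening: 0.0798
grasp_force: 0.0
```

Run:
```python
from h import *
go(.435,.05,.0,80)
Z=dict(tongs_grip=.015,tongs_jaws=.015,small_bulb_center=.03,large_bulb_center=.029,dish_floor=.005,chilli_jar=0,spice_jar=0)
cs={n:bot.camera(n) for n in("scene","top")}
for t,z in Z.items():
    for n,c in cs.items():
        for r in bot.mark_of(n,t)[:4]: print(t,n,np.round(r["location"],1),round(r["confidence"],2),np.round(at_z(c,r["location"],z)[:2],3))
# change vs first pictures, by table patches
im0=cv2.imread("pics/top0.png");d=cv2.absdiff(im0,cs["top"]["color"]).max(2)
m=cv2.morphologyEx((d>45).astype(np.uint8),cv2.MORPH_CLOSE,np.ones((5,5)))
k,l,s,ce=cv2.connectedComponentsWithStats(m)
print([q.tolist() for q in s[1:] if q[4]>40])
```

```text
t 17.85 pos [ 0.3992 -0.1474  0.2038] rot [179.9   0.   79.7] q1,6 [-20.  80.] F [-0.8 -0.8 -0.4] open 0.0798 gf 0.0
row [ 0.2007 -0.0006  0.2037] -0.005
tongs_grip scene [271.4 279.5] 0.68 [0.438 0.051]
tongs_grip top [326.5 296.8] 0.67 [0.432 0.051]
tongs_jaws scene [267.6 287.9] 0.32 [0.419 0.031]
small_bulb_center scene [411.8 267.2] 0.94 [ 0.675 -0.088]
small_bulb_center scene [389.9 315.6] 0.71 [ 0.545 -0.172]
small_bulb_center scene [270.8 203.5] 0.65 [0.58  0.309]
small_bulb_center top [387.3 192.5] 0.83 [ 0.683 -0.091]
small_bulb_center top [224.  236.3] 0.82 [0.57  0.296]
small_bulb_center top [417.8 251.1] 0.54 [ 0.543 -0.164]
large_bulb_center scene [321.3 235.9] 0.75 [0.596 0.112]
large_bulb_center top [299.8 224.5] 0.64 [0.602 0.117]
dish_floor scene [272.  214.8] 0.62 [0.575 0.297]
dish_floor top [227.1 238.4] 0.79 [0.568 0.292]
chilli_jar scene [385.  242.5] 0.93 [0.725 0.047]
chilli_jar top [334.6 183.1] 0.66 [0.709 0.034]
chilli_jar top [417.8 206.8] 0.55 [ 0.655 -0.171]
spice_jar scene [436.6 306.6] 0.79 [ 0.657 -0.177]
spice_jar top [422.1 206.8] 0.87 [ 0.655 -0.182]
[[215, 225, 25, 25, 432], [371, 232, 21, 17, 142], [421, 275, 57, 77, 2005], [298, 290, 83, 24, 548], [333, 346, 209, 134, 11658], [52, 377, 77, 58, 1641], [0, 390, 40, 36, 621], [0, 404, 151, 76, 3907], [257, 436, 76, 44, 1627], [314, 463, 12, 17, 117]]
```

```bash
python3 -c "
from workcell import bot
print(bot.job_done())"
```

```text
the job is handed in; nothing more can be done
None
```

The job is handed in at about 18 s on the robot's clock: the small bulb is in the dish and the tongs lie on the table clear of everything, with the large bulb, jars and dish unmoved in the final camera check, but I viewed 11 pictures, one over the limit of 10.

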